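# Press home the stoppers along a row of specimen vials

### The job

The six stoppered glass vials in the rack row nearer the robot have their white stoppers only loosely set. Run a fingertip along that row from one end to the other (either end first), skipping none, and gently press each stopper in until its flange sits down on the glass. Do not lift any vial, do not shove the rack, and leave the tubes in the other row and the things around the rack alone.

Things in the scene. Friction and masses are not known exactly. Their poses are not given: they have to be found in the camera images.
- rack: plywood vial rack, 100 mm deep (its x), 268 mm long (its y) and 50 mm high, loose on the table, about 0.9 kg; origin: centre of its underside. Base board 12 mm thick; the top board (upper face 50 mm high) has two rows of six holes 38 mm apart along y, one row 23 mm to the -x side of the middle (the robot's side), one 23 mm to its +x side
- vial1: clear glass vial, 25 mm across, 70 mm tall, loose in a hole of the rack row nearer the robot, standing on the base board; origin: centre of its underside (12 mm above the table), z up its axis. Its rim is 82 mm above the table. vial1 is at the row's +y end, vial6 at its -y end, 38 mm apart
- vial2: clear glass vial, 25 mm across, 70 mm tall, loose in a hole of the rack row nearer the robot, standing on the base board; origin: centre of its underside (12 mm above the table), z up its axis. Its rim is 82 mm above the table, place 2 of the row
- vial3: clear glass vial, 25 mm across, 70 mm tall, loose in a hole of the rack row nearer the robot, standing on the base board; origin: centre of its underside (12 mm above the table), z up its axis. Its rim is 82 mm above the table, place 3 of the row
- vial4: clear glass vial, 25 mm across, 70 mm tall, loose in a hole of the rack row nearer the robot, standing on the base board; origin: centre of its underside (12 mm above the table), z up its axis. Its rim is 82 mm above the table, place 4 of the row
- vial5: clear glass vial, 25 mm across, 70 mm tall, loose in a hole of the rack row nearer the robot, standing on the base board; origin: centre of its underside (12 mm above the table), z up its axis. Its rim is 82 mm above the table, place 5 of the row
- vial6: clear glass vial, 25 mm across, 70 mm tall, loose in a hole of the rack row nearer the robot, standing on the base board; origin: centre of its underside (12 mm above the table), z up its axis. Its rim is 82 mm above the table, place 6 of the row
- stopper1 (a joint): white push-in stopper of vial1, in m: 0 = standing 8 mm proud of the rim, 0.008 = fully home, its flange down on the glass. Flange 26 mm across, 6 mm thick, flat on top; its top is 96 mm above the table at 0 and 88 mm when home, on the vial's axis. It slides stiffly against about 3 N of friction, stays where it is left, and stops hard when home. All six start 4 to 8 mm proud
- stopper2 (a joint): white push-in stopper of vial2, in m: 0 = standing 8 mm proud of the rim, 0.008 = fully home, its flange down on the glass. Same make as stopper1. For all six: the glass must not get more than 80 N, even for an instant: a finger coming down at 20 mm/s stays well below that, one at 60 mm/s can reach it as the flange lands
- stopper3 (a joint): white push-in stopper of vial3, in m: 0 = standing 8 mm proud of the rim, 0.008 = fully home, its flange down on the glass. Same make as stopper1
- stopper4 (a joint): white push-in stopper of vial4, in m: 0 = standing 8 mm proud of the rim, 0.008 = fully home, its flange down on the glass. Same make as stopper1
- stopper5 (a joint): white push-in stopper of vial5, in m: 0 = standing 8 mm proud of the rim, 0.008 = fully home, its flange down on the glass. Same make as stopper1
- stopper6 (a joint): white push-in stopper of vial6, in m: 0 = standing 8 mm proud of the rim, 0.008 = fully home, its flange down on the glass. Same make as stopper1
- tube_a: screw-cap tube, 24 mm across, 95 mm tall, black cap 29 mm across, loose in the rack's other row (top 107 mm above the table); origin: centre of its underside. Leave alone
- tube_b: the same, 85 mm tall (top 97 mm above the table), in the same other row. Leave alone
- dish: closed petri dish, 92 mm across, 16 mm high, on the table by the rack's +y end; origin: centre of its underside. Leave alone
- forceps: steel forceps, 130 mm long (its y), 8 mm high, lying on the table on the robot's side of the rack; origin: their middle, on the table. Leave alone
- dropper: amber dropper bottle, 34 mm across, 80 mm tall, on the table by the rack's -y end; origin: centre of its underside. Leave alone
- loupe: folding loupe, 95 mm long, 9 mm high, lying on the table beyond the rack; origin: under the lens, handle to its +x. Leave alone
Not all that is in view belongs to the job. Leave any purple look-alike of the vial5 alone.

How it is judged:
By the outcome, as a careful person would: the job done as asked, in the order asked, and still so for the second after the job is handed in, with the robot touching nothing.
It also fails if it takes over 51 s, if anything falls off the work surface, if the arm or the gripper's body presses on something with over 40 N, if the wrist force passes 120 N, or if a joint passes its speed limit or range.

### The arm

A 7-joint arm with a two-finger parallel gripper is mounted at the origin on the work surface. World frame = base frame: x ahead of the robot, y to its left, z up, the work surface at z = 0. Lengths are in m, angles in rad, forces in N, time in s.
With the tool pointing down it reaches from about 0.35 to 0.9 m from the base axis. Payload 7.2 kg.
Tool frame: the origin (TCP) lies at the very end of the fingers, on their centre line; the grasp point (between the pads) lies 19 mm behind it; z points along the fingers, x is the direction in which the jaws open and shut, and the axes are right-handed (so a half turn about z gives the same grasp; the last joint's range is limited). The gripper opens to 88 mm and grips with 3 to 60 N. Pads are 20 mm wide; open, the fingers measure 115 mm over their backs; the gripper's body (75 mm by 178 mm) begins 61 mm behind the grasp point.
Start: joints at [1.163, 0.411, -0.013, 1.596, 0.006, 1.134, -0.082], TCP at [0.208, -0.589, 0.223] pointing down, gripper open.
Joint ranges: [-2.95, 2.95], [-0.29, 1.99], [-1.47, 1.44], [0.14, 2.54], [-1.03, 4.17], [0.13, 1.85], [-2.86, 2.86]. Speed limits (rad/s): [2.39, 2.39, 3.01, 3.01, 3.14, 3.14, 3.14].

### API

Orientations are given as a unit quaternion [x, y, z, w].
In Python, from plant import bot gives the robot as it stands.
- The arm moves only by the shell command python3 -m handwheel 'ROWS'. ROWS is JSON, a list of rows, each a list of 3 entries, a list of its own where there are three numbers: the turn, a rotation vector about the tool's x, y, z in degrees, then the shift along the tool's x, y, z in cm, then the opening, from 0 (shut) to 1 (fully open). A call has 1 to 20 rows; each row shifts and turns the commanded pose from where the row before left it, along the tool's axes as they then stand; what a row does not reach is not made up. A row lasts 1/10 s, in which the tool goes at most 50 mm and 8.59 degrees, less where a joint would pass 70% of its speed; a pose out of reach is approached as far as the arm can. A call with a gripper value outside its range is refused whole. The fingers move at their own pace and stop on an object; the grip force is fixed at half the most. Time passes only in rows, so rows that do not move let the fingers close. It gives the time, the measured TCP pose, the force and the opening at its end, in the units of the state.
- bot.observe(): the state, without advancing time (a new reading comes with each control period).
- bot.capture(name): name is "side" or "top" or "wrist"; returns a dict with "color" (480x640x3 uint8, blue, green, red), "depth" (480x640 float32, m along the optical axis (not along the pixel's ray), 0 where there is no reading), "intrinsics" (3x3 intrinsics, pixels), "cam_to_world" (4x4, takes a point from camera to world coordinates); the wrist camera has in their place "mount" (4x4, takes a point from camera to tool coordinates, whose origin is the TCP and whose axes are the tool frame's). Camera axes: x right, y up, looking along -z (the intrinsics and any distortion apply to the point x, -y, -z); pixel columns grow to the right and rows downward; lengths in m; the calibration is good to about 2 mm. A picture is of the moment at which its call begins: read the wrist's pose just before it.
- bot.hand_in(): hands the job in, once; it reports no verdict.
Trained networks look in the newest picture that a camera, given by its name, has taken for a name from the list of things; names that differ only in an ending like _2 or _b are one class to them, and where a whole thing is asked for, a point or a joint stands for the part that bears it (a point fixed in the world has none). Each returns a list of dicts, best first, with "conf" (0 to 1); they miss things now and then, are a little off and sometimes report something else, mostly with a low value. They report only what shows in the picture. A call takes as long as a camera call. They do not tell look-alikes from the thing itself.
- bot.silhouettes(camera, thing): "pixels" (480x640 bool, what is visible of it) and "position" ([column, row] as shares, 0 to 1, of the picture: columns of its width, rows of its height, amid what is visible of it).
- bot.pinpoint(camera, thing): "position" ([column, row] as shares, 0 to 1, of the picture: columns of its width, rows of its height: a listed point, or the origin of a listed thing).
The state is a dict: "time_s": time; "joints": joint angles; "joint_velocities": joint speeds; "tau": joint torques, N m; "position": TCP position; "tcp_rot": TCP orientation; "contact_force": force on the tool from outside, world axes, zero at the start; "moment": the same for the moment, N m; "finger_gap": finger opening in m.
Only numpy, scipy, OpenCV 4.12 (cv2) and the standard library are available. Lean on these libraries where they do the work, as an engineer would, in place of code of your own. Each camera call takes 0.05 s, during which the arm holds its last target. There are 200 camera calls.

## Working session

There is one attempt and no reset: what is moved stays moved. The work goes in short steps, Python scripts to look and compute and a shell command to move; the robot and the scene stay as the last step left them, time stands still between calls to the robot, and variables do not carry over. Pictures are saved under pics/ and viewed, about 8 in all and at most 12, crops included, and the job is handed in when it is done.

```bash
mkdir -p pics
cat > h.py <<'E'
import numpy as np, cv2
from scipy.spatial.transform import Rotation as R
def world(c,uv,z=None):
    K=np.array(c["intrinsics"]);T=np.array(c["cam_to_world"])
    u,v=uv
    d=np.array([(u-K[0,2])/K[0,0],-(v-K[1,2])/K[1,1],-1.])
    dw=T[:3,:3]@d;o=T[:3,3]
    s=(z-o[2])/dw[2] if z is not None else c["depth"][int(v),int(u)]
    return o+s*dw
E
python3 - <<'E'
from plant import bot
from h import *
o=bot.observe();print({k:np.round(o[k],3).tolist() for k in o})
for n in("top","side"):
    c=bot.capture(n);cv2.imwrite(f"pics/{n}0.png",c["color"])
    print(n,np.round(c["intrinsics"],1).tolist(),np.round(c["cam_to_world"],3).tolist())
    for t in("rack","vial1","stopper1","tube_a","dish","dropper"):
        print(t,[(round(r["conf"],2),np.round(np.array(r["position"])*[640,480],0).tolist()) for r in bot.silhouettes(n,t)][:9])
E
```

```text
{'time_s': 0.0, 'joints': [1.163, 0.412, -0.013, 1.597, 0.006, 1.134, -0.082], 'joint_velocities': [0.0, -0.001, 0.0, 0.001, -0.0, 0.001, -0.0], 'tau': [-0.0, -58.795, 0.642, -29.107, -0.054, 0.018, 0.0], 'position': [0.208, -0.589, 0.222], 'tcp_rot': [0.817, -0.577, -0.001, -0.0], 'contact_force': [0.345, 0.567, 0.673], 'moment': [-0.002, 0.017, -0.043], 'finger_gap': 0.088}
top [[510.6, 0.0, 316.8], [0.0, 510.6, 241.7], [0.0, 0.0, 1.0]] [[0.008, 0.991, -0.135, 0.424], [-1.0, 0.007, -0.007, 0.049], [-0.006, 0.135, 0.991, 0.978], [0.0, 0.0, 0.0, 1.0]]
rack [(0.62, [302.0, 227.0]), (0.5, [336.0, 229.0])]
vial1 [(0.84, [420.0, 253.0]), (0.83, [402.0, 279.0]), (0.73, [361.0, 227.0]), (0.7, [298.0, 236.0]), (0.66, [305.0, 311.0]), (0.65, [253.0, 250.0]), (0.63, [274.0, 244.0]), (0.55, [339.0, 229.0]), (0.52, [316.0, 232.0])]
stopper1 [(0.75, [251.0, 249.0]), (0.75, [274.0, 242.0]), (0.74, [398.0, 276.0]), (0.73, [358.0, 223.0]), (0.69, [359.0, 303.0]), (0.67, [422.0, 250.0]), (0.63, [296.0, 238.0]), (0.6, [337.0, 229.0]), (0.57, [318.0, 231.0])]
tube_a [(0.77, [266.0, 220.0]), (0.72, [33
[... 274 characters left out ...]
19, 0.5], [0.0, 0.0, 0.0, 1.0]]
rack [(0.66, [341.0, 266.0]), (0.55, [339.0, 241.0])]
vial1 [(0.94, [283.0, 204.0]), (0.94, [293.0, 216.0]), (0.88, [338.0, 254.0]), (0.85, [267.0, 308.0]), (0.76, [234.0, 265.0]), (0.74, [353.0, 263.0]), (0.72, [307.0, 228.0]), (0.71, [321.0, 238.0]), (0.65, [363.0, 346.0])]
stopper1 [(0.85, [316.0, 314.0]), (0.83, [356.0, 254.0]), (0.79, [338.0, 241.0]), (0.7, [296.0, 208.0]), (0.68, [236.0, 249.0]), (0.59, [364.0, 327.0]), (0.56, [307.0, 219.0]), (0.53, [262.0, 291.0]), (0.51, [280.0, 197.0])]
tube_a [(0.93, [361.0, 234.0]), (0.63, [319.0, 201.0]), (0.25, [283.0, 196.0])]
dish [(0.75, [265.0, 200.0])]
dropper [(0.61, [404.0, 307.0]), (0.56, [309.0, 228.0])]
```

View pics/top0.png

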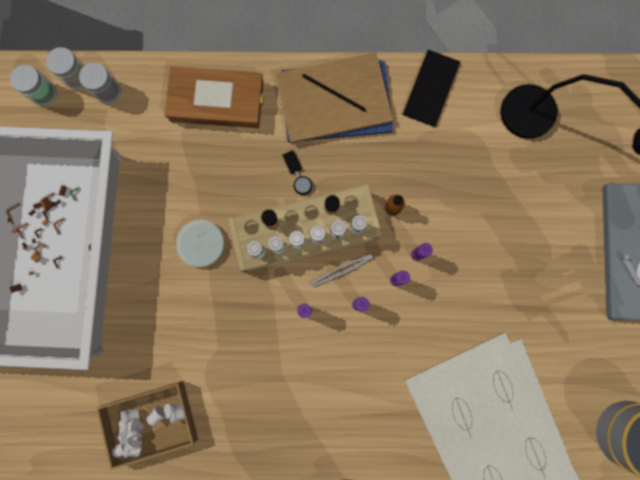

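View pics/side0.png

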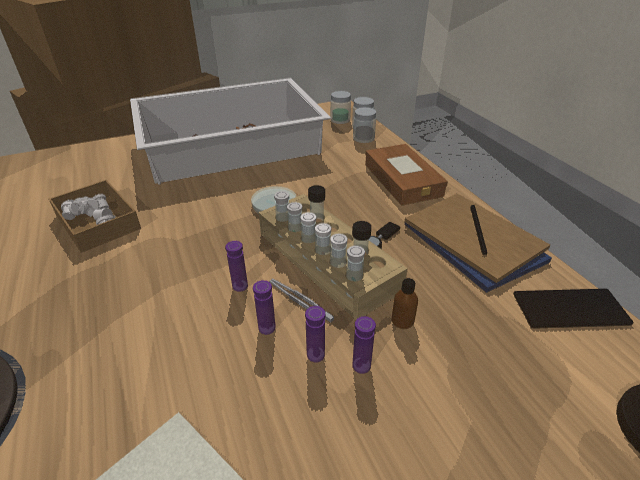

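White-stoppered row in the top view: (254,248), (276,243), (297,238), (318,233), (338,228) and (359,223), running +y to −y. All six stand in the rack row on the robot's side. The vials at (305,311), (361,304), (401,278) and (423,251) are purple look-alikes standing outside the rack, so I'll leave them alone. The enlarged crop below should confirm this, and I'll measure from it too.

Run:
```python
from plant import bot
from h import *
def fit(P):
    i=np.arange(6);A=np.c_[np.ones(6),i-2.5];s=np.linalg.lstsq(A,P[:,:2],rcond=None)[0];r=P[:,:2]-A@s
    print("centre",s[0].round(4),"step",s[1].round(4),np.linalg.norm(s[1]).round(4),"yaw of row",np.degrees(np.arctan2(s[1][1],s[1][0])).round(2),"res mm",(r*1000).round(1).tolist())
for n in("top","side"):
    c=bot.capture(n);im=c["color"]
    if n=="top":cv2.imwrite("pics/crop.png",cv2.resize(im[170:330,200:450],None,fx=3.2,fy=3.2,interpolation=cv2.INTER_CUBIC))
    P=[]
    for r in bot.silhouettes(n,"stopper1"):
        m=r["pixels"];b=np.median(im[m],0)
        if np.ptp(b)>40 or r["conf"]<.4: continue
        u,v=np.array(r["position"])*[640,480]
        d=c["depth"].copy();vs,us=np.nonzero(m)
        z=[world(c,(a,e))[2] for a,e in zip(us,vs)]
        P.append(np.r_[world(c,(u,v),.09),np.percentile(z,[50,90]),u,v,r["conf"],m.sum()])
    P=np.array(sorted(P,key=lambda p:-p[1]));print(n);print(P.round(3))
    if len(P)==6: fit(P)
```

```text
top
[[ 5.31000e-01  1.69000e-01  9.00000e-02  9.50000e-02  9.70000e-02
   2.51776e+02  2.49312e+02  5.00000e-01  1.56000e+02]
 [ 5.46000e-01  1.29000e-01  9.00000e-02  9.20000e-02  9.40000e-02
   2.75072e+02  2.41104e+02  5.00000e-01  1.39000e+02]
 [ 5.46000e-01  9.30000e-02  9.00000e-02  9.20000e-02  9.40000e-02
   2.95296e+02  2.41200e+02  7.20000e-01  1.54000e+02]
 [ 5.66000e-01  5.50000e-02  9.00000e-02  9.20000e-02  9.40000e-02
   3.17376e+02  2.29824e+02  4.60000e-01  1.50000e+02]
 [ 5.70000e-01  2.10000e-02  9.00000e-02  9.50000e-02  9.60000e-02
   3.36384e+02  2.28096e+02  6.40000e-01  1.52000e+02]
 [ 5.77000e-01 -1.80000e-02  9.00000e-02  9.50000e-02  9.70000e-02
   3.58528e+02  2.24016e+02  5.60000e-01  1.75000e+02]]
centre [0.5559 0.0748] step [ 0.0092 -0.0371] 0.0382 yaw of row -75.99 res mm [[-1.9, 1.8], [3.7, -1.7], [-5.5, -0.2], [5.8, -1.7], [-0.2, 1.9], [-1.9, -0.1]]
side
[[ 5.31000e-01  1.70000e-01  9.00000e-02  9.50000e-02  9.70000e-02
   2.79488e+02  1.96320e+02  4.50000e-01  1.71000e+02]
 [ 5.43000e-01  1.27000e-01  9.00000e-02  9.30000e-02  9.40000e-02
   2.95168e+02  2.07696e+02  6.40000e-01  1.40000e+02]
 [ 5.50000e-01  8.60000e-02  9.00000e-02  9.30000e-02  9.40000e-02
   3.08224e+02  2.19696e+02  6.70000e-01  1.74000e+02]
 [ 5.65000e-01  6.30000e-02  9.00000e-02  9.30000e-02  9.40000e-02
   3.23008e+02  2.25504e+02  7.40000e-01  1.71000e+02]
 [ 5.74000e-01  1.60000e-02  9.00000e-02  9.50000e-02  9.60000e-02
   3.40800e+02  2.41200e+02  4.90000e-01  2.02000e+02]
 [ 5.76000e-01 -2.30000e-02  9.00000e-02  9.60000e-02  9.70000e-02
   3.53920e+02  2.56608e+02  7.60000e-01  2.82000e+02]]
centre [0.5563 0.073 ] step [ 0.0095 -0.0377] 0.0389 yaw of row -75.91 res mm [[-1.9, 2.4], [0.9, -3.1], [-1.7, -5.4], [4.1, 8.6], [3.1, -0.4], [-4.4, -2.1]]
```

View pics/crop.png

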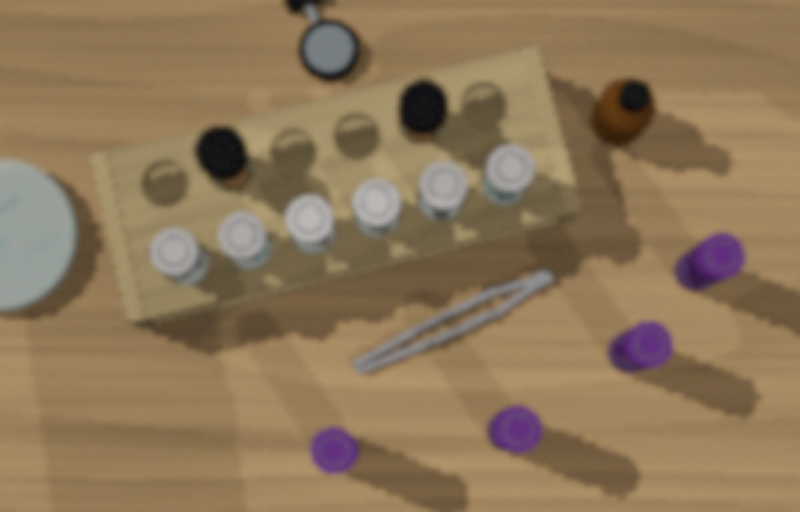

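The crop confirms it: six white stoppers in the rack's front row, at crop x 175–511 and y 252–168. The purple vials all stand outside the rack. Network positions scatter by a few mm, so I'll refine them with depth centroids and work out the approach.

Run:
```python
from plant import bot
from h import *
c=bot.capture("top");im=c["color"]
vs,us=np.mgrid[200:270,230:385];W=np.array([world(c,(u,v)) for u,v in zip(us.ravel(),vs.ravel())]).reshape(*us.shape,3)
sub=im[200:270,230:385].astype(int)
m=((W[...,2]>.086)&(W[...,2]<.101)&(sub.min(-1)>110)).astype(np.uint8)
k,l,st,ce=cv2.connectedComponentsWithStats(m)
P=[np.r_[W[l==i].mean(0),W[l==i][:,2].max(),st[i][4]] for i in range(1,k) if st[i][4]>40]
P=np.array(sorted(P,key=lambda p:-p[1]));print(P.round(4))
i=np.arange(6);A=np.c_[np.ones(6),i-2.5];s=np.linalg.lstsq(A,P[:,:2],rcond=None)[0]
print("centre",s[0],"step",s[1],np.linalg.norm(s[1]),np.degrees(np.arctan2(s[1][1],s[1][0])),((P[:,:2]-A@s)*1e3).round(1).tolist())
o=bot.observe();Rt=R.from_quat(o["tcp_rot"]).as_matrix();print(Rt.round(3),"tool x yaw",np.degrees(np.arctan2(Rt[1,0],Rt[0,0])))
u=s[1]/np.linalg.norm(s[1]);t=np.r_[s[0]+u*.038*2.5,.13];print("vial6",t,"delta tool cm",(Rt.T@(t-o["position"])*100).round(2))
```

```text
[[ 5.322e-01  1.652e-01  9.500e-02  9.900e-02  1.690e+02]
 [ 5.421e-01  1.286e-01  9.180e-02  9.630e-02  1.690e+02]
 [ 5.515e-01  9.190e-02  9.200e-02  9.550e-02  1.700e+02]
 [ 5.608e-01  5.520e-02  9.210e-02  9.830e-02  1.670e+02]
 [ 5.703e-01  1.850e-02  9.430e-02  9.760e-02  1.680e+02]
 [ 5.797e-01 -1.800e-02  9.530e-02  9.890e-02  1.700e+02]]
centre [0.55610878 0.07356853] step [ 0.00946276 -0.03665746] 0.037859120449603205 -75.52564658025155 [[-0.2, -0.1], [0.2, 0.1], [0.1, 0.1], [-0.0, -0.0], [-0.0, -0.1], [-0.1, 0.1]]
[[ 0.333 -0.943  0.   ]
 [-0.943 -0.333 -0.   ]
 [ 0.    -0.    -1.   ]] tool x yaw -70.52875134542772
vial6 [ 0.57985371 -0.01841613  0.13      ] delta tool cm [-41.44 -54.06   9.27]
```

```bash
python3 -m handwheel '[[[0,0,0],[-1,-1.3,0],0],[[0,0,0],[-1.9,-2.5,0],0],[[0,0,0],[-2.9,-3.8,0],0],[[0,0,0],[-2.9,-3.8,0],0],[[0,0,0],[-2.9,-3.8,0],0],[[0,0,0],[-2.9,-3.8,0],0],[[0,0,0],[-2.9,-3.8,0],0],[[0,0,0],[-2.9,-3.8,0],0],[[0,0,0],[-2.9,-3.8,0],0],[[0,0,0],[-2.9,-3.8,0],0],[[0,0,0],[-2.9,-3.8,0],0],[[0,0,0],[-2.9,-3.8,0],0],[[0,0,0],[-2.9,-3.8,0],0],[[0,0,0],[-2.9,-3.8,0],0],[[0,0,0],[-2,-2.6,0],0],[[0,0,0],[-1.2,-1.5,0],0],[[0,0,0],[-0.54,-0.56,0],0],[[0,0,5],[0,0,0],0],[[0,0,0],[0,0,0],0],[[0,0,0],[0,0,0],0]]'
cat > e.py <<'E'
from plant import bot
from h import *
import sys
o=bot.observe();Rt=R.from_quat(o["tcp_rot"]).as_matrix();n=int(sys.argv[1])
C=np.array([.55611,.07357]);u=np.array([.00946,-.03666]);u/=np.linalg.norm(u)
t=np.r_[C+u*.038*(n-3.5),.1]
print("t",o["time_s"],"pos",np.round(o["position"],4),"yaw",np.degrees(np.arctan2(Rt[1,0],Rt[0,0])).round(2),"tilt",Rt[:,2].round(4),"gap",o["finger_gap"],"F",np.round(o["contact_force"],1),"to z=.1 over",n,(Rt.T@(t-o["position"])*100).round(2))
E
python3 e.py 6
```

```text
time_s: 2.95
position: [0.5793, -0.019, 0.2227]
tcp_rot: [0.791, -0.612, 0.0, 0.0]
contact_force: [0.8, 0.3, 0.2]
finger_gap: 0.0
t 2.95 pos [ 0.5793 -0.019   0.2227] yaw -75.45 tilt [-1.e-04 -6.e-04 -1.e+00] gap 3.825177197018645e-05 F [0.8 0.3 0.2] to z=.1 over 6 [-0.05 -0.07 12.27]
```

```bash
python3 -m handwheel '[[[0,0,0],[-0.05,-0.07,2],0],[[0,0,0],[0,0,3],0],[[0,0,0],[0,0,3],0],[[0,0,0],[0,0,2],0],[[0,0,0],[0,0,1],0],[[0,0,0],[0,0,0.6],0],[[0,0,0],[0,0,0],0],[[0,0,0],[0,0,0],0]]'; python3 e.py 6
python3 - <<'E'
from plant import bot
from h import *
c=bot.capture("side");cv2.imwrite("pics/s1.png",cv2.resize(c["color"][130:330,240:440],None,fx=3,fy=3,interpolation=cv2.INTER_CUBIC))
E
```

```text
time_s: 3.75
position: [0.581, -0.0178, 0.1076]
tcp_rot: [0.791, -0.612, 0.001, -0.0]
contact_force: [-0.7, 0.5, 0.2]
finger_gap: 0.0002
t 3.75 pos [ 0.581  -0.0178  0.1076] yaw -75.52 tilt [ 0.0015 -0.     -1.    ] gap 0.00021809521669100072 F [-0.7  0.5  0.2] to z=.1 over 6 [0.03 0.13 0.76]
```

View pics/s1.png

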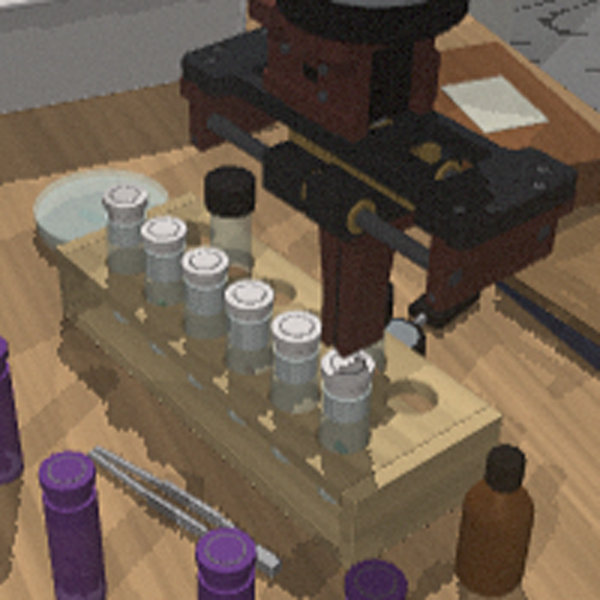

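The fingertip hangs directly over vial6's stopper (crop 350,355), clear of everything else. Now the first press.

```bash
python3 -m handwheel '[[[0,0,0],[0,0.08,0.2],0],[[0,0,0],[0,0,0.2],0],[[0,0,0],[0,0,0.2],0],[[0,0,0],[0,0,0.2],0],[[0,0,0],[0,0,0.15],0],[[0,0,0],[0,0,0.15],0],[[0,0,0],[0,0,0.15],0],[[0,0,0],[0,0,0.15],0],[[0,0,0],[0,0,0.15],0],[[0,0,0],[0,0,0.15],0]]'; python3 e.py 6;  python3 -m handwheel '[[[0,0,0],[0,0,0.1],0],[[0,0,0],[0,0,0.1],0]]'; python3 e.py 6
```

```text
time_s: 4.8
position: [0.5798, -0.0179, 0.0897]
tcp_rot: [0.791, -0.612, 0.0, -0.0]
contact_force: [-1.0, -0.3, 3.1]
finger_gap: 0.0002
t 4.8 pos [ 0.5798 -0.0179  0.0897] yaw -75.53 tilt [ 3.e-04 -0.e+00 -1.e+00] gap 0.00017859350542886895 F [-1.  -0.3  3.1] to z=.1 over 6 [ 0.05  0.   -1.03]
time_s: 5.0
position: [0.5803, -0.0179, 0.0883]
tcp_rot: [0.79, -0.612, 0.001, -0.0]
contact_force: [-1.5, -0.9, 14.9]
finger_gap: 0.0006
t 5.0 pos [ 0.5803 -0.0179  0.0883] yaw -75.54 tilt [ 1.3e-03 -1.0e-04 -1.0e+00] gap 0.0006384735546863221 F [-1.5 -0.9 14.9] to z=.1 over 6 [ 0.04  0.05 -1.17]
```

```bash
python3 -m handwheel '[[[0,0,0],[0,0,0.05],0],[[0,0,0],[0,0,0],0]]'; python3 -m handwheel '[[[0,0,0],[0,0,-0.5],0],[[0,0,0],[0,0,-1],0],[[0,0,0],[-0.8,0,0],0],[[0,0,0],[-1.5,0,0],0],[[0,0,0],[-1.1,0,0],0],[[0,0,0],[-0.4,0,0],0],[[0,0,0],[0,0,0],0],[[0,0,0],[0,0,0],0]]'; python3 e.py 5
```

```text
time_s: 5.2
position: [0.5805, -0.0179, 0.0884]
tcp_rot: [0.791, -0.612, 0.001, -0.001]
contact_force: [-1.6, 0.8, 12.0]
finger_gap: 0.0004
time_s: 6.0
position: [0.5701, 0.0187, 0.102]
tcp_rot: [0.791, -0.612, 0.0, 0.0]
contact_force: [0.3, -0.9, 0.4]
finger_gap: 0.0004
t 6.0 pos [0.5701 0.0187 0.102 ] yaw -75.52 tilt [-2.e-04 -4.e-04 -1.e+00] gap 0.00041151931015104157 F [ 0.3 -0.9  0.4] to z=.1 over 5 [ 0.04 -0.02  0.2 ]
```

```bash
python3 -m handwheel '[[[0,0,0],[0,0,0.2],0],[[0,0,0],[0,0,0.2],0],[[0,0,0],[0,0,0.15],0],[[0,0,0],[0,0,0.15],0],[[0,0,0],[0,0,0.15],0],[[0,0,0],[0,0,0.15],0],[[0,0,0],[0,0,0.15],0],[[0,0,0],[0,0,0.15],0],[[0,0,0],[0,0,0.1],0],[[0,0,0],[0,0,0.05],0],[[0,0,0],[0,0,0],0]]'; python3 e.py 5
```

```text
time_s: 7.1
position: [0.5707, 0.0189, 0.0884]
tcp_rot: [0.791, -0.612, 0.001, -0.0]
contact_force: [-1.8, -1.0, 9.0]
finger_gap: 0.0004
t 7.1 pos [0.5707 0.0189 0.0884] yaw -75.53 tilt [ 1.3e-03 -1.0e-04 -1.0e+00] gap 0.00043236012858895726 F [-1.8 -1.   9. ] to z=.1 over 5 [ 0.04  0.05 -1.16]
```

```bash
python3 -m handwheel '[[[0,0,0],[0,0,0.05],0],[[0,0,0],[0,0,0],0]]'; python3 -m handwheel '[[[0,0,0],[0,0,-0.5],0],[[0,0,0],[0,0,-1],0],[[0,0,0],[-0.8,0,0],0],[[0,0,0],[-1.5,0,0],0],[[0,0,0],[-1.1,0,0],0],[[0,0,0],[-0.4,0,0],0],[[0,0,0],[0,0,0],0],[[0,0,0],[0,0,0],0]]'; python3 e.py 4; python3 -m handwheel '[[[0,0,0],[0,0,0.2],0],[[0,0,0],[0,0,0.2],0],[[0,0,0],[0,0,0.15],0],[[0,0,0],[0,0,0.15],0],[[0,0,0],[0,0,0.15],0],[[0,0,0],[0,0,0.15],0],[[0,0,0],[0,0,0.15],0],[[0,0,0],[0,0,0.15],0],[[0,0,0],[0,0,0.1],0],[[0,0,0],[0,0,0.1],0],[[0,0,0],[0,0,0],0]]'; python3 e.py 4
```

```text
time_s: 7.3
position: [0.571, 0.0189, 0.0884]
tcp_rot: [0.791, -0.612, 0.001, -0.001]
contact_force: [-1.3, -0.9, 12.8]
finger_gap: 0.0003
time_s: 8.1
position: [0.5606, 0.0556, 0.102]
tcp_rot: [0.791, -0.612, 0.0, 0.0]
contact_force: [-0.4, 0.1, -0.8]
finger_gap: 0.0004
t 8.1 pos [0.5606 0.0556 0.102 ] yaw -75.52 tilt [-2.e-04 -4.e-04 -1.e+00] gap 0.00043459378400922635 F [-0.4  0.1 -0.8] to z=.1 over 4 [ 0.04 -0.02  0.2 ]
time_s: 9.2
position: [0.5616, 0.0559, 0.0884]
tcp_rot: [0.791, -0.612, 0.001, -0.001]
contact_force: [-1.9, 0.1, 11.5]
finger_gap: 0.0009
t 9.2 pos [0.5616 0.0559 0.0884] yaw -75.53 tilt [ 0.002  0.    -1.   ] gap 0.0009443650970039365 F [-1.9  0.1 11.5] to z=.1 over 4 [ 0.05  0.08 -1.16]
```

Stoppers 6, 5 and 4 each stopped at the same height, z = 88.4 mm, with about 12 N. I'll carry on the same way for 3.

```bash
python3 -m handwheel '[[[0,0,0],[0,0,-0.5],0],[[0,0,0],[0,0,-1],0],[[0,0,0],[-0.8,0,0],0],[[0,0,0],[-1.5,0,0],0],[[0,0,0],[-1.1,0,0],0],[[0,0,0],[-0.4,0,0],0],[[0,0,0],[0,0,0],0],[[0,0,0],[0,0,0],0]]'; python3 e.py 3; python3 -m handwheel '[[[0,0,0],[0,0,0.2],0],[[0,0,0],[0,0,0.2],0],[[0,0,0],[0,0,0.15],0],[[0,0,0],[0,0,0.15],0],[[0,0,0],[0,0,0.15],0],[[0,0,0],[0,0,0.15],0],[[0,0,0],[0,0,0.15],0],[[0,0,0],[0,0,0.15],0],[[0,0,0],[0,0,0.1],0],[[0,0,0],[0,0,0.1],0],[[0,0,0],[0,0,0],0]]'; python3 e.py 3
```

```text
time_s: 10.0
position: [0.551, 0.0924, 0.1019]
tcp_rot: [0.791, -0.612, -0.0, 0.0]
contact_force: [0.1, 1.1, -0.3]
finger_gap: 0.0007
t 10.0 pos [0.551  0.0924 0.1019] yaw -75.51 tilt [-4.e-04 -4.e-04 -1.e+00] gap 0.0007272104020623154 F [ 0.1  1.1 -0.3] to z=.1 over 3 [ 0.05 -0.02  0.19]
time_s: 11.1
position: [0.552, 0.0927, 0.0884]
tcp_rot: [0.791, -0.612, 0.001, -0.001]
contact_force: [-2.7, -0.3, 11.8]
finger_gap: 0.0004
t 11.1 pos [0.552  0.0927 0.0884] yaw -75.53 tilt [ 2.1e-03  2.0e-04 -1.0e+00] gap 0.0003726569629933776 F [-2.7 -0.3 11.8] to z=.1 over 3 [ 0.05  0.08 -1.16]
```

```bash
python3 -m handwheel '[[[0,0,0],[0,0,-0.5],0],[[0,0,0],[0,0,-1],0],[[0,0,0],[-0.8,0,0],0],[[0,0,0],[-1.5,0,0],0],[[0,0,0],[-1.1,0,0],0],[[0,0,0],[-0.4,0,0],0],[[0,0,0],[0,0,0],0],[[0,0,0],[0,0,0],0]]'; python3 e.py 2; python3 -m handwheel '[[[0,0,0],[0,0,0.2],0],[[0,0,0],[0,0,0.2],0],[[0,0,0],[0,0,0.15],0],[[0,0,0],[0,0,0.15],0],[[0,0,0],[0,0,0.15],0],[[0,0,0],[0,0,0.15],0],[[0,0,0],[0,0,0.15],0],[[0,0,0],[0,0,0.15],0],[[0,0,0],[0,0,0.1],0],[[0,0,0],[0,0,0.1],0],[[0,0,0],[0,0,0],0]]'; python3 e.py 2
```

```text
time_s: 11.9
position: [0.5416, 0.1292, 0.1019]
tcp_rot: [0.791, -0.612, 0.0, 0.0]
contact_force: [0.1, 0.4, -0.5]
finger_gap: 0.0005
t 11.9 pos [0.5416 0.1292 0.1019] yaw -75.51 tilt [-3.e-04 -4.e-04 -1.e+00] gap 0.0005020152599720499 F [ 0.1  0.4 -0.5] to z=.1 over 2 [ 0.05 -0.02  0.19]
time_s: 13.0
position: [0.5425, 0.1296, 0.0883]
tcp_rot: [0.791, -0.612, 0.001, -0.001]
contact_force: [-1.2, -0.6, 11.5]
finger_gap: 0.0005
t 13.0 pos [0.5425 0.1296 0.0883] yaw -75.53 tilt [ 2.e-03  3.e-04 -1.e+00] gap 0.00048642932842149993 F [-1.2 -0.6 11.5] to z=.1 over 2 [ 0.06  0.08 -1.17]
```

```bash
python3 -m handwheel '[[[0,0,0],[0,0,-0.5],0],[[0,0,0],[0,0,-1],0],[[0,0,0],[-0.8,0,0],0],[[0,0,0],[-1.5,0,0],0],[[0,0,0],[-1.1,0,0],0],[[0,0,0],[-0.4,0,0],0],[[0,0,0],[0,0,0],0],[[0,0,0],[0,0,0],0]]'; python3 e.py 1; python3 -m handwheel '[[[0,0,0],[0,0,0.2],0],[[0,0,0],[0,0,0.2],0],[[0,0,0],[0,0,0.15],0],[[0,0,0],[0,0,0.15],0],[[0,0,0],[0,0,0.15],0],[[0,0,0],[0,0,0.15],0],[[0,0,0],[0,0,0.15],0],[[0,0,0],[0,0,0.15],0],[[0,0,0],[0,0,0.1],0],[[0,0,0],[0,0,0.1],0],[[0,0,0],[0,0,0],0]]'; python3 e.py 1
```

```text
time_s: 13.8
position: [0.5321, 0.1659, 0.1019]
tcp_rot: [0.791, -0.612, 0.0, 0.0]
contact_force: [1.4, -0.3, 0.2]
finger_gap: 0.0006
t 13.8 pos [0.5321 0.1659 0.1019] yaw -75.51 tilt [-3.e-04 -4.e-04 -1.e+00] gap 0.0006129631029053138 F [ 1.4 -0.3  0.2] to z=.1 over 1 [ 0.04 -0.02  0.19]
time_s: 14.9
position: [0.5331, 0.1664, 0.0884]
tcp_rot: [0.791, -0.612, 0.001, -0.001]
contact_force: [-1.7, -0.8, 12.4]
finger_gap: 0.0005
t 14.9 pos [0.5331 0.1664 0.0884] yaw -75.53 tilt [ 2.1e-03  4.0e-04 -1.0e+00] gap 0.00046319190081262215 F [-1.7 -0.8 12.4] to z=.1 over 1 [ 0.07  0.09 -1.16]
```

All six are pressed. I'll raise the arm, back it off to uncover the row, and check.

```bash
python3 -m handwheel '[[[0,0,0],[0,0,-0.5],0],[[0,0,0],[0,0,-1.5],0],[[0,0,0],[0,0,-3],0],[[0,0,0],[0,0,-4],0],[[0,0,0],[0,0,-3],0],[[0,0,0],[0,2,-1],0],[[0,0,0],[0,4,0],0],[[0,0,0],[0,4,0],0],[[0,0,0],[0,4,0],0],[[0,0,0],[0,3,0],0],[[0,0,0],[-2,0,0],0],[[0,0,0],[-4,0,0],0],[[0,0,0],[-4,0,0],0],[[0,0,0],[-4,0,0],0],[[0,0,0],[-2,0,0],0],[[0,0,0],[0,0,0],0]]'
python3 - <<'E'
from plant import bot
from h import *
s=bot.capture("side");c=bot.capture("top");im=c["color"]
cv2.imwrite("pics/end.png",np.hstack([cv2.resize(s["color"][150:350,220:440],(400,364)),cv2.resize(im[170:330,190:440],(400,364))]))
vs,us=np.mgrid[195:275,225:390];W=np.array([world(c,(u,v)) for u,v in zip(us.ravel(),vs.ravel())]).reshape(*us.shape,3)
m=((W[...,2]>.081)&(W[...,2]<.101)&(im[195:275,225:390].min(-1)>110)).astype(np.uint8)
k,l,st,ce=cv2.connectedComponentsWithStats(m)
P=[np.r_[W[l==i].mean(0),np.median(W[l==i][:,2]),st[i][4]] for i in range(1,k) if st[i][4]>40]
print(np.array(sorted(P,key=lambda p:-p[1])).round(4))
E
```

```text
time_s: 16.5
position: [0.3262, 0.2812, 0.217]
tcp_rot: [0.792, -0.611, -0.001, -0.0]
contact_force: [-0.5, -0.4, -0.3]
finger_gap: 0.0006
[[ 5.326e-01  1.654e-01  8.790e-02  8.800e-02  1.690e+02]
 [ 5.420e-01  1.285e-01  8.780e-02  8.780e-02  1.650e+02]
 [ 5.513e-01  9.190e-02  8.810e-02  8.810e-02  1.690e+02]
 [ 5.609e-01  5.530e-02  8.780e-02  8.780e-02  1.670e+02]
 [ 5.704e-01  1.870e-02  8.790e-02  8.800e-02  1.640e+02]
 [ 5.799e-01 -1.810e-02  8.790e-02  8.780e-02  1.640e+02]]
```

View pics/end.png

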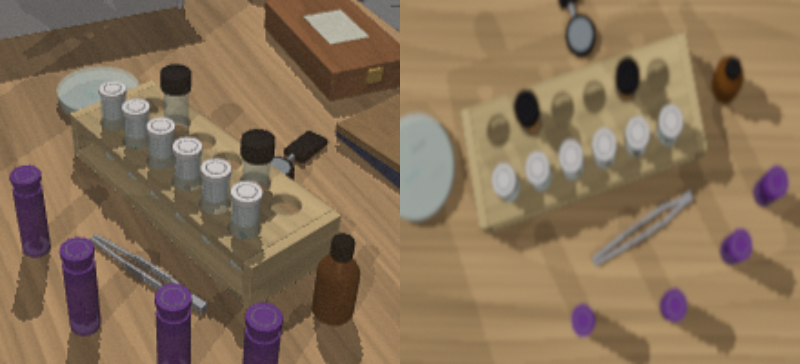

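All six stopper tops measure 88 mm, which is home. They are still where they were to within 0.5 mm, and everything else looks untouched.

```bash
python3 -c "
from plant import bot
print(bot.hand_in())"
```

```text
the job is handed in; nothing more can be done
None
```

All six stoppers are pressed home, and I handed the job in at about 17 s of the 51 s allowed. I used the shut fingertips from vial6 (−y end) to vial1 (+y end), skipping none, and came down at 20 mm/s or slower.

- **Presses:** at the end of each press the fingertip had stopped at z ≈ 88.4 mm with about 12 N. The highest reading was 15 N, but I read the force only between moves, so brief peaks were not recorded.
- **Heights:** top-camera depth afterwards puts all six stopper tops at 87.8–88.1 mm, against 88 mm for home.
- **Rack and vials:** the stoppers' x and y positions changed by no more than 0.4 mm, so the rack was not shoved and no vial was lifted.
- **Surroundings:** in the final side and top pictures, the tubes, dish, forceps, dropper, loupe and purple look-alikes look undisturbed. I did not measure these. The arm was clear of everything at hand-in.

No final check failed. Early on, the networks' stopper positions scattered by up to about 9 mm, so I worked from depth centroids instead, which fitted the row to 0.2 mm.

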